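# Set the slotted stop bracket to the gauge block and clamp it

### The job

Slide the slotted bracket forward along its bolts by its blue lug until it pushes the loose gauge block up against the brass anvil of the datum stop, which marks where the bracket belongs, and hold it there a moment with a light push of 12 N or so (a little over the weight of a 1 kg bag; never ram it), so that the block is nipped between bracket and anvil. Then let go and turn the red wing knob clockwise, seen from above, until it comes up against its end stop, so that the bracket stays clamped there, still up against the block. Leave the things standing round the fixture alone.

Things in the scene. Friction and masses are not known exactly. Their poses are not given: they have to be found in the camera images.
- fixture_base: steel fixture plate 310 x 150 x 12 mm, fixed to the worktop, its place and yaw vary. Origin on the worktop; its top is 12 mm higher; x = sliding direction towards the datum stop, y = across, z up. Two dark rails (12 mm high, top at 24 mm above the worktop) guide the bracket along x with 1.5 mm play each side. The clamp stud stands at x = -95, y = +28 mm; a fixed hex guide bolt (head top 31 mm above the worktop) at x = -95, y = -28 mm
- datum_stop: dark steel block fixed on the plate, 20 x 90 x 34 mm, x = 90 to 110 mm of the fixture; origin at the foot of the middle of its front, x = the sliding direction. A brass anvil plate 70 mm wide, 24 mm high on two rods stands out of its front towards the bracket and is what the block must touch. The anvil's face is 2.5 to 24.5 mm in front of this origin, set anew each time, NOT in any measured pose: feel or look for it; it does not give
- bracket_face (a point): loose aluminium bracket, 0.3 kg nominal, lying on the plate: foot 155 x 100 x 8 mm with two 13 mm wide slots along x round 10 mm bolts, a 100 mm wide, 30 mm high upright fence at its front end. This point is the middle of the fence's front face, 12.5 mm over the plate's top; x points forward out of the face (towards the gauge block), z up
- bracket_lug (a point): centre of grasp of the blue lug of the bracket, right behind the fence: lug 24 mm along x, 30 mm wide across y, top 15 mm above this point; this point is 31 mm over the plate's top, 22 mm behind the front face. The foot's top is 23 mm and the fence's top 1 mm lower than this point. Axes as the bracket
- gauge_centre (a point): centre of the loose grey gauge block (setup block with holes), 51 mm along x, 76 mm across y, 25 mm high, 0.22 kg nominal, lying on the plate between bracket and datum stop, with a gap on both sides at the start; anvil and bracket are rigid
- knob_grip (a point): centre of the wing of the red wing knob, on its axis: wing 58 mm long, 12 mm thick, 24 mm high, 64 mm over the worktop, standing on the clamp stud. The point's axes turn with the knob; the wing's length lies along the direction 0.785 rad counter-clockwise from the point's x axis (seen from above)
- clamp_knob (a joint): turn of the red knob in rad, growing clockwise seen from above: 0 fully loose, pad touches the bracket at about 0.6, starts at 0 to 0.5, hard end stop (fully tight) at 1.4. Its resistance grows from about 0.12 to 0.2 N m; it stays where it is left
- gauge_block: the gauge block of gauge_centre; origin at the centre of its underside, x as the fixture's x
- bracket: the bracket; origin at the foot of the middle of its front face, x forward. Depending on weight and friction 2 to 5 N of push slide the bracket, and 1 to 3 N more the block with it; at the anvil the push rises steeply, by several N per mm of advance
- blue_gauge: bystander: blue cube-shaped dial height setter, 55 mm, 64 mm high, origin under its centre
- oil_bottle: bystander: white oil bottle with red tip, 54 mm wide, 126 mm high, origin under its centre
- spare_collet: bystander: steel collet, 33 mm wide, 40 mm high, origin under its centre
Things that resemble listed ones, but are neither listed nor needed, are in the scene too. Of the things that look like the gauge_block, the smallest one is meant.

How it is judged:
On the way, in this order (a step that is already met when the one before it is completed fails the run):
1. the bracket holds the gauge block against the anvil of the datum stop with more than 4 N for 0.3 s, the knob not yet tightened (below 0.9 rad) (contact force between gauge_block and datum_stop above 4 N and contact force between bracket and gauge_block above 4 N and value of joint clamp_knob below 0.9 rad), for 0.3 s.
2. the knob is tightened (beyond 1.2 rad) (value of joint clamp_knob above 1.2 rad), for 0.2 s.
At the end, for the whole second after the job is handed in: knob beyond 1.2 of 1.4 rad; bracket flat on the plate, square within 0.05 rad, at rest, its face still on the gauge block (gap under 1.7 mm); block flat where it was seated at the anvil (centre 26.5 to 51.5 mm in front of the stop's origin, which covers every anvil setting) (value of joint clamp_knob above 1.2 rad and x of gauge_block in the frame of datum_stop between -0.0515 and -0.0265 m and x of bracket in the frame of gauge_block between -0.0272 and -0.0235 m and height (world z) of each of bracket, gauge_block below 0.0145 m and angle between the x axis of bracket and the x axis of fixture_base, either way round below 0.05 rad and linear speed of bracket below 0.01 m/s); the robot touches nothing.
It fails at once if the bracket is rammed: more than 25 N between it and the gauge block, or between the block and the datum stop (contact force between bracket and gauge_block above 25 N or contact force between gauge_block and datum_stop above 25 N).
It fails at once if a bystander (blue dial gauge, oil bottle, collet) is moved more than 20 mm (distance of any of blue_gauge, oil_bottle, spare_collet from where it was at the start of the episode above 0.02 m).
It also fails if it takes over 64 s, if anything falls off the work surface, if the arm or the gripper's body presses on something with over 40 N, if the wrist force passes 120 N, or if a joint passes its speed limit or range.

### The arm

A 7-joint arm with a two-finger parallel gripper is mounted at the origin on a cart in front of the work surface, level with it; the furniture and walls round the work are solid. World frame = base frame: x ahead of the robot, y to its left, z up, the work surface at z = 0. Lengths are in m, angles in rad, forces in N, time in s.
With the tool pointing down it reaches from about 0.35 to 0.9 m from the base axis. Payload 19.9 kg.
Tool frame: the origin (TCP) lies at the very end of the fingers, on their centre line; the grasp point (between the pads) lies 19 mm behind it; z points along the fingers, y is the line along which they close (so a half turn about z gives the same grasp; the last joint's range is limited). The gripper opens to 85 mm and grips with 20 to 120 N. Pads are 22 mm wide; open, the fingers measure 114 mm over their backs; the gripper's body (76 mm by 85 mm) begins 54 mm behind the grasp point. The pads swing forward as they close: fully open they stand 13 mm farther back than shut.
Start: joints at [-1.187, 0.417, -0.01, 1.614, 0.005, 1.111, -0.053], TCP at [0.258, 0.569, 0.231] pointing down, gripper open.
Joint ranges: [-2.81, 2.81], [-0.39, 2.02], [-1.27, 1.25], [0.06, 2.57], [-1.19, 4.33], [0.19, 2], [-2.82, 2.82]. Speed limits (rad/s): [1.89, 1.89, 2.39, 2.39, 3.01, 3.01, 3.01].

### API

Orientations are given as a rotation vector (axis times angle).
In Python, from bench import manip gives the robot as it stands. The module is installed in compiled form; this text tells all that it offers.
- The arm moves only by the tool apply_moves, never from a script. Its argument "motion" is a list of rows, each a list of 7 numbers: the turn, a rotation vector about the tool's x, y, z in degrees, then the shift along the tool's x, y, z in cm, then the opening in per cent of the stroke, from 0 (shut) to 100 (fully open). A call has 1 to 12 rows; each row is the pose to reach, as a shift and turn from the pose commanded when the call began, along the tool's axes at that moment; what a row does not reach only later rows make up. A row lasts 1/12 s, in which the tool goes at most 41.7 mm and 7.16 degrees, less where a joint would pass 70% of its speed; a pose out of reach is approached as far as the arm can. A call with a gripper value outside its range is refused whole. The fingers move at their own pace and stop on an object; the grip force is fixed at half the most. Time passes only in rows, so rows that repeat a pose let the fingers close. It gives the time, the measured TCP pose, the force, the opening and the grip force at its end, in the units of the state.
- manip.sense(): the state, without advancing time (a new reading comes with each control period).
- manip.read_camera(name): name is "scene" or "top" or "wrist"; returns a dict with "image" (384x512x3 uint8, red, green, blue), "camera_matrix" (3x3 intrinsics, pixels), "dist" ([k1, k2, p1, p2, k3] as OpenCV has them; the pictures are not rectified), "T" (4x4, takes a point from camera to world coordinates); the wrist camera has in their place "tool_from_camera" (4x4, takes a point from camera to tool coordinates, whose origin is the TCP and whose axes are the flange's). Camera axes: x right, y down, z forward; pixel columns grow to the right and rows downward; lengths in m; the calibration is good to about 2 mm. A picture is of the moment at which its call begins: read the wrist's pose just before it. There is no depth.
- manip.sign_off(): hands the job in; it is judged then, once.
The state is a dict: "t": time; "joint_pos": joint angles; "qvel": joint speeds; "tau": joint torques, N m; "position": TCP position; "orientation": TCP orientation; "force": force on the tool from outside, world axes, zero at the start; "torque": the same for the moment, N m; "finger_gap": finger opening in m; "grasp_force": force on a finger pad.
Only numpy, scipy, OpenCV 4.12 (cv2) and the standard library are available. Lean on these libraries where they do the work, as an engineer would, in place of code of your own. Each camera call takes 0.05 s, during which the arm holds its last target. There are 200 camera calls.

## Working session

There is one attempt and no reset: what is moved stays moved. The work goes in short steps, Python scripts to look and compute and a tool call to move; the robot and the scene stay as the last step left them, time stands still between calls to the robot, and variables do not carry over. Pictures are saved under pics/ and viewed, at most 10 in all, crops included, and the job is handed in when it is done.

Besides the shell and the picture viewer there is one more tool, called after "Request:" as name(argument=value, ...), one argument or row to a line, values as JSON. apply_moves: Moves the arm, as the interface text tells. Its arguments: {"type":"object","properties":{"motion":{"type":"array"}},"required":["motion"]}

```bash
mkdir -p pics
python3 - <<'E'
from bench import manip
import cv2,numpy as np
s=manip.sense();print({k:np.round(v,3) for k,v in s.items()})
for n in("scene","top"):
    c=manip.read_camera(n);np.savez(f"{n}.npz",**c)
    cv2.imwrite(f"pics/{n}0.png",c["image"][...,::-1]);print(n,c["camera_matrix"],c["dist"],c["T"])
E
```

```text
{'t': np.float64(0.0), 'joint_pos': array([-1.187,  0.418, -0.01 ,  1.614,  0.005,  1.111, -0.053]), 'qvel': array([ 0.   ,  0.   ,  0.001,  0.001,  0.001, -0.001,  0.001]), 'tau': array([-1.0000e-03, -8.6443e+01,  6.7800e-01, -4.3492e+01,  1.9000e-02,
        7.0000e-03, -0.0000e+00]), 'position': array([0.258, 0.569, 0.231]), 'orientation': array([-6.640e-01, -3.071e+00,  2.000e-03]), 'force': array([-0.315, -0.356, -0.373]), 'torque': array([-0.046,  0.015,  0.01 ]), 'grasp_force': np.float64(0.0), 'finger_gap': np.float64(0.085)}
scene [[347.3902963    0.         254.80978666]
 [  0.         347.3902963  188.25451256]
 [  0.           0.           1.        ]] [-0.09788859  0.          0.          0.          0.        ] [[ 0.78315748 -0.3508038   0.51342094  0.08876651]
 [-0.62173784 -0.42806248  0.65589982 -0.69462799]
 [-0.01031591 -0.83288607 -0.55334833  0.57060337]
 [ 0.          0.          0.          1.        ]]
top [[435.20288771   0.         256.38639703]
 [  0.         435.20288771 194.72766046]
 [  0.           0.           1.        ]] [-0.11413945  0.          0.          0.          0.        ] [[-0.0200063  -0.98289905  0.1830552   0.29935713]
 [-0.99969484  0.02231973  0.01058612 -0.13379502]
 [-0.01449083 -0.18278755 -0.98304564  1.21273066]
 [ 0.          0.          0.          1.        ]]
```

View pics/top0.png

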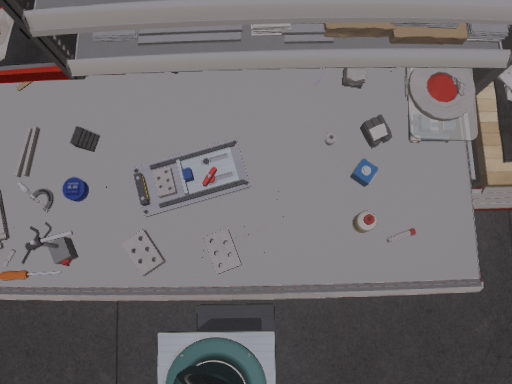

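View pics/scene0.png

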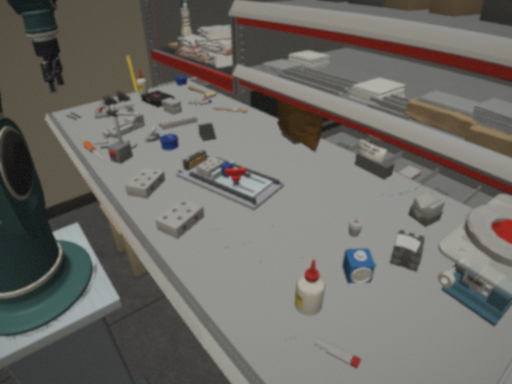

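The top view shows the fixture around (193,178): datum stop at (142,188), small gauge block at (165,182), blue lug at (187,174) and red knob at (210,177). The bystanders are off to the right, and the larger look-alike blocks are at (143,253) and (222,251).

```bash
cat > h.py <<'E'
import cv2,numpy as np
from bench import manip
from scipy.spatial.transform import Rotation as R
def ray(c,T,uv,z):
    p=cv2.undistortPoints(np.array(uv,float).reshape(-1,1,2),c["camera_matrix"],c["dist"]).reshape(-1,2)
    d=np.c_[p,np.ones(len(p))]@T[:3,:3].T; o=T[:3,3]
    return o+d*((z-o[2])/d[:,2])[:,None]
def wristT(c,s):
    T=np.eye(4);T[:3,:3]=R.from_rotvec(s["orientation"]).as_matrix();T[:3,3]=s["position"]
    return T@c["tool_from_camera"]
def mask(im,lo,hi):
    h=cv2.cvtColor(im,cv2.COLOR_RGB2HSV);return cv2.inRange(h,np.array(lo),np.array(hi))
def blobs(m,amin=8):
    n,l,st,ce=cv2.connectedComponentsWithStats(m);return [(np.round(ce[i],1),st[i,4]) for i in range(1,n) if st[i,4]>=amin]
E
python3 - <<'E'
from h import *
c=dict(np.load("top.npz"));im=c["image"]
x0,y0,x1,y1=125,125,260,225
cv2.imwrite("pics/crop.png",cv2.resize(im[y0:y1,x0:x1,::-1],None,fx=5.9,fy=5.9,interpolation=cv2.INTER_CUBIC))
print(blobs(mask(im[y0:y1,x0:x1],(105,120,60),(130,255,255))),blobs(mask(im[y0:y1,x0:x1],(0,150,80),(8,255,255))))
for n,uv,z in[("knob",(209.5,177),.06),("lug",(187,174),.055),("gauge",(165,182),.037),("stop",(142,188),.046)]:print(n,ray(c,c["T"],uv,z).round(3))
E
```

```text
[(array([61.8, 48.3]), np.int32(76))] [(array([87.2, 45.8]), np.int32(26)), (array([80.7, 55.3]), np.int32(30)), (array([87.3, 53.8]), np.int32(14))]
knob [[0.566 0.005 0.06 ]]
lug [[0.577 0.068 0.055]]
gauge [[0.56  0.133 0.037]]
stop [[0.543 0.195 0.046]]
```

View pics/crop.png

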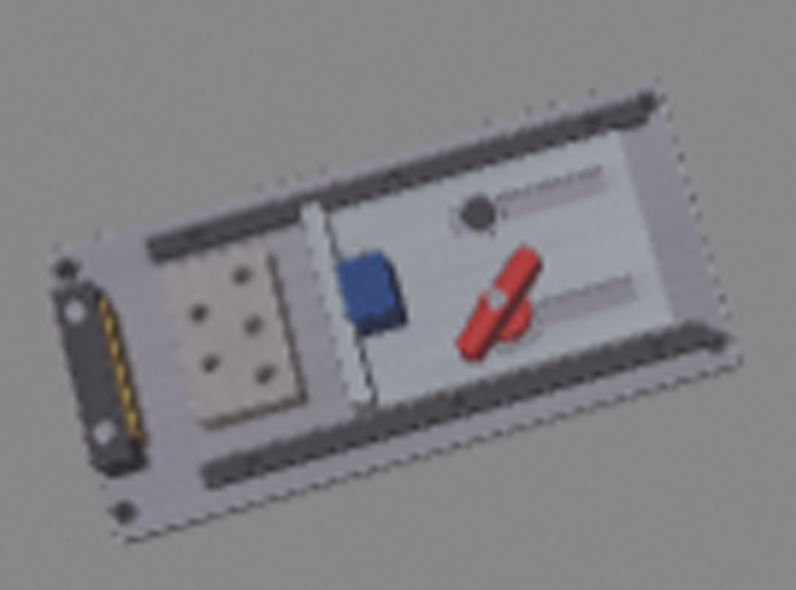

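The crop confirms the layout. The sliding direction points left and slightly down in the image (world yaw about 106°), the lug is at crop (370,292), and the wing runs from (465,350) to (530,255). I'll move above the lug now.

Request:
apply_moves(
  motion=[
    [0,0,7,-4,-2.6,0,100],
    [0,0,14,-7.5,-4.8,0,100],
    [0,0,20,-11,-7,0,100],
    [0,0,26,-14,-9,0,100],
    [0,0,32,-17.5,-11.4,0,100],
    [0,0,38,-21,-13.6,0,100],
    [0,0,44,-24.5,-16,0,100],
    [0,0,49,-28,-18.2,0,100],
    [0,0,49,-31.5,-20.5,0,100],
    [0,0,49,-35,-22.8,0,100],
    [0,0,49,-38.5,-25,0,100],
    [0,0,49,-42,-27.4,0,100],
  ],
)

```text
t: 1.1
position: [0.5272, 0.1459, 0.2313]
orientation: [1.877, 2.519, 0.0]
force: [0.4, 1.4, 0.4]
finger_gap: 0.0855
grasp_force: 0.0
```

Run:
```python
from h import *
s=manip.sense();c=manip.read_camera("wrist");T=wristT(c,s);np.savez("w1.npz",Tw=T,**c)
im=c["image"];cv2.imwrite("pics/w1.png",cv2.resize(im[...,::-1],(768,576)))
print(s["position"],R.from_rotvec(s["orientation"]).as_matrix().round(3),T.round(3))
print(blobs(mask(im,(105,120,40),(130,255,255)),40),blobs(mask(im,(0,150,60),(8,255,255)),40))
```

```text
[0.52724925 0.14588531 0.23129913] [[-0.286  0.958  0.   ]
 [ 0.958  0.286 -0.   ]
 [-0.     0.    -1.   ]] [[ 0.958  0.276  0.074  0.508]
 [ 0.285 -0.925 -0.251  0.21 ]
 [-0.     0.261 -0.965  0.374]
 [ 0.     0.     0.     1.   ]]
[(array([282.2, 236.4]), np.int32(453))] [(array([258.9, 278.8]), np.int32(528))]
```

View pics/w1.png

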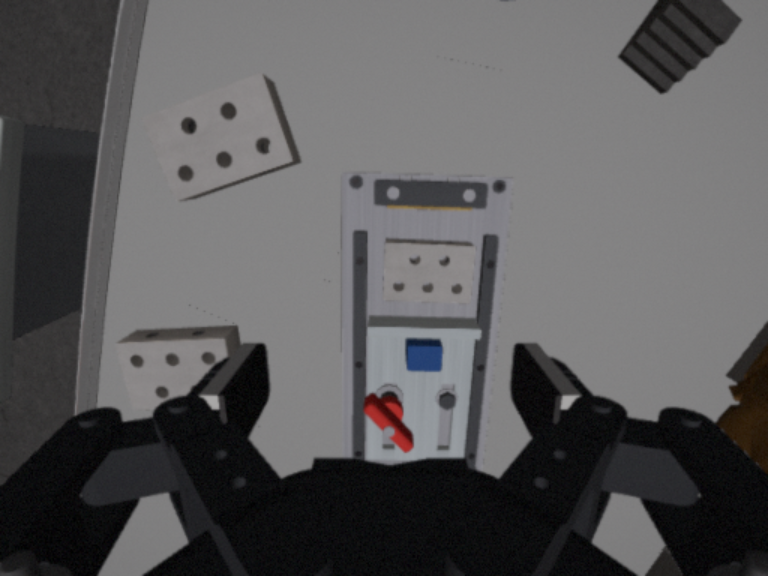

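Run:
```python
from h import *
c=dict(np.load("w1.npz"));T=c["Tw"]
f=lambda uv,z:ray(c,T,np.array(uv)*(2/3)-.17,z)
im=c["image"]
cv2.imwrite("pics/w1c.png",cv2.resize(im[105:320,215:355,::-1],None,fx=2.7,fy=2.7,interpolation=cv2.INTER_CUBIC))
for n,uv,z in[("railL",[(353,232),(348,462)],.024),("railR",[(497,235),(480,462)],.024),("lugrear",[(408,370),(441,370)],.058),("fence top front",[(368,318),(480,318)],.042),
 ("gauge",[(387,241),(474,244),(386,301),(474,304)],.037),("anvil",[(388,208),(470,208)],.036),("bolthead",[(447,399)],.031),("wing",[(372,398),(407,449)],.064),("wing_c",[(389,433)],.064)]:
    p=f(uv,z);print(n,p.round(4)[:,:2].tolist(), np.degrees(np.arctan2(*(p[0]-p[-1])[[1,0]])).round(1))
```

```text
railL [[0.4924, 0.1525], [0.5491, -0.0767]] 103.9
railR [[0.6126, 0.1858], [0.6792, -0.0385]] 106.5
lugrear [[0.5702, 0.0573], [0.5973, 0.0653]] -163.5
fence top front [[0.5253, 0.0871], [0.6184, 0.1148]] -163.5
gauge [[0.5222, 0.1555], [0.5928, 0.1739], [0.5363, 0.1048], [0.6106, 0.1241]] 160.4
anvil [[0.5153, 0.1818], [0.5799, 0.2011]] -163.3
bolthead [[0.6202, 0.0256]] 0.0
wing [[0.5473, 0.0259], [0.5916, -0.0152]] 137.2
wing_c [[0.5713, -0.0036]] 0.0
```

View pics/w1c.png

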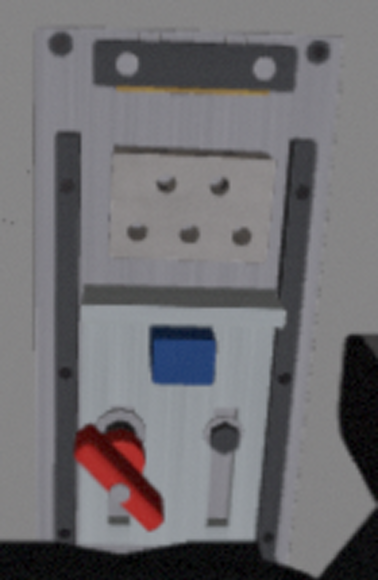

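Request:
apply_moves(
  motion=[
    [0,0,0,-3,1,2,100],
    [0,0,0,-6,2,5,100],
    [0,0,0,-8.5,2.9,8,100],
    [0,0,0,-8.7,2.9,11,100],
    [0,0,0,-8.7,2.9,11,100],
    [0,0,0,-8.7,2.9,11,100],
  ],
)

```text
t: 1.65
position: [0.5783, 0.0726, 0.1205]
orientation: [-1.877, -2.517, 0.004]
force: [-0.6, 0.3, 0.6]
finger_gap: 0.0855
grasp_force: 0.0
```

Run:
```python
from h import *
s=manip.sense();c=manip.read_camera("wrist");T=wristT(c,s);np.savez("w2.npz",Tw=T,**c)
im=c["image"];cv2.imwrite("pics/w2.png",cv2.resize(im[...,::-1],(768,576)))
print(s["position"],s["orientation"],s["force"])
m=mask(im,(105,120,40),(130,255,255));k=cv2.findContours(m,0,1)[0];k=max(k,key=cv2.contourArea);print(cv2.boundingRect(k),cv2.minAreaRect(k))
```

```text
[0.57833093 0.07255833 0.12050328] [-1.87665869 -2.51709762  0.0038805 ] [-0.5778235   0.33641751  0.56271362]
(244, 185, 37, 32) ((262.0, 200.5), (31.0, 36.0), 90.0)
```

View pics/w2.png

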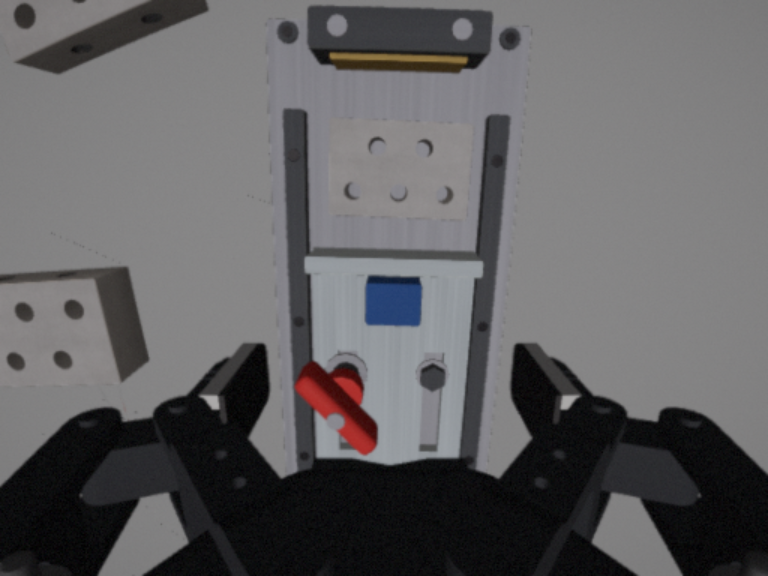

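The lug's top is at (366–421, 280–325). The gauge block is at (330–470, 120–218), the anvil's face edge at row ~68, and the wing runs from (310,373) to (368,443).

Run:
```python
from h import *
c=dict(np.load("w2.npz"));T=c["Tw"]
f=lambda uv,z:ray(c,T,np.array(uv)*(2/3)-.17,z)
s=manip.sense();Rm=R.from_rotvec(s["orientation"]).as_matrix();print(Rm.round(3).tolist())
for n,uv,z in[("lug",[(367,281),(420,281),(367,325),(420,325)],.058),("railL",[(284,110),(289,465)],.024),("railR",[(508,116),(488,465)],.024),
 ("fencefront",[(306,257),(482,261)],.042),("gauge",[(332,120),(472,124),(330,216),(467,219)],.037),("anvil",[(331,66),(465,70)],.012),("anviltop",[(331,53),(468,56)],.036),("bolt",[(432,377)],.031),("wing",[(306,380),(367,444)],.064),("wc",[(337,422)],.064)]:
    p=f(uv,z);q=(p-s["position"])@Rm*100;print(n,p.mean(0).round(4),"tool cm",q.round(2)[:,:2].tolist(),q.mean(0).round(2))
```

```text
[[-0.286, 0.958, -0.0], [0.958, 0.286, 0.0], [0.0, -0.0, -1.0]]
lug [0.5805 0.0724 0.058 ] tool cm [[1.1, -1.29], [1.1, 1.48], [-1.35, -1.33], [-1.35, 1.52]] [-0.12  0.1   6.41]
railL [0.5206 0.0388 0.024 ] tool cm [[10.0, -5.95], [-13.26, -7.24]] [-1.63 -6.6   9.81]
railR [0.6478 0.0751 0.024 ] tool cm [[9.67, 6.47], [-13.24, 6.79]] [-1.79  6.63  9.81]
fencefront [0.5749 0.0922 0.042 ] tool cm [[2.05, -4.75], [1.82, 5.03]] [1.94 0.14 8.01]
gauge [0.5646 0.1386 0.037 ] tool cm [[9.29, -3.12], [9.08, 4.23], [4.26, -3.4], [4.09, 4.18]] [6.68 0.47 8.51]
anvil [0.5473 0.1932 0.012 ] tool cm [[12.52, -3.43], [12.3, 4.19]] [12.41  0.38 11.01]
anviltop [0.5473 0.1943 0.036 ] tool cm [[12.58, -3.09], [12.43, 3.92]] [12.5   0.41  8.61]
bolt [0.6206 0.0239 0.031 ] tool cm [[-5.92, 2.56]] [-5.92  2.56  9.11]
wing [0.5682 0.0034 0.064 ] tool cm [[-4.33, -4.68], [-8.43, -1.42]] [-6.38 -3.05  5.81]
wc [ 0.5696 -0.0023  0.064 ] tool cm [[-6.97, -3.08]] [-6.97 -3.08  5.81]
```

Request:
apply_moves(
  motion=[
    [0,0,1.2,-0.2,0.1,3,100],
    [0,0,1.2,-0.2,0.1,6,100],
    [0,0,1.2,-0.2,0.1,8,100],
    [0,0,1.2,-0.2,0.1,9.2,100],
    [0,0,1.2,-0.2,0.1,9.2,100],
  ],
)

```text
t: 2.12
position: [0.5803, 0.0719, 0.029]
orientation: [-1.902, -2.5, 0.001]
force: [-0.4, 1.1, 0.0]
finger_gap: 0.0855
grasp_force: 0.0
```

Request:
apply_moves(
  motion=[
    [0,0,0,0,0,0,30],
    [0,0,0,0,0,0,20],
    [0,0,0,0,0,0,20],
    [0,0,0,0,0,0,20],
    [0,0,0,0,0,0,20],
    [0,0,0,0,0,0,20],
    [0,0,0,0,0,0,20],
    [0,0,0,0,0,0,20],
  ],
)

```text
t: 2.78
position: [0.5813, 0.0711, 0.0304]
orientation: [1.904, 2.498, 0.002]
force: [-3.3, 0.5, 12.6]
finger_gap: 0.0292
grasp_force: 59.6
```

Request:
apply_moves(
  motion=[
    [0,0,0,0,0,-0.15,20],
    [0,0,0,0,0,-0.15,20],
    [0,0,0,0.2,0,-0.15,20],
    [0,0,0,0.4,0,-0.15,20],
    [0,0,0,0.6,0,-0.15,20],
    [0,0,0,0.8,0,-0.15,20],
    [0,0,0,1.0,0,-0.15,20],
    [0,0,0,1.2,0,-0.15,20],
    [0,0,0,1.4,0,-0.15,20],
    [0,0,0,1.6,0,-0.15,20],
    [0,0,0,1.7,0,-0.15,20],
    [0,0,0,1.8,0,-0.15,20],
  ],
)

```text
t: 3.78
position: [0.5759, 0.0884, 0.0308]
orientation: [1.904, 2.499, -0.0]
force: [0.3, -0.1, -1.7]
finger_gap: 0.0293
grasp_force: 59.3
```

Request:
apply_moves(
  motion=[
    [0,0,0,0.1,0,0,20],
    [0,0,0,0.2,0,0,20],
    [0,0,0,0.3,0,0,20],
    [0,0,0,0.4,0,0,20],
    [0,0,0,0.55,0,0,20],
    [0,0,0,0.7,0,0,20],
    [0,0,0,0.85,0,0,20],
    [0,0,0,1.0,0,0,20],
    [0,0,0,1.15,0,0,20],
    [0,0,0,1.3,0,0,20],
    [0,0,0,1.45,0,0,20],
    [0,0,0,1.6,0,0,20],
  ],
)

```text
t: 4.78
position: [0.5717, 0.1038, 0.0308]
orientation: [1.904, 2.499, -0.0]
force: [1.9, -2.4, -0.8]
finger_gap: 0.0291
grasp_force: 59.3
```

Run:
```python
from h import *
s=manip.sense();c=manip.read_camera("wrist");T=wristT(c,s)
im=c["image"];cv2.imwrite("pics/w3.png",cv2.resize(im[...,::-1],(768,576)))
print(s["position"],s["orientation"],s["force"])
```

```text
[0.57168082 0.10381741 0.03082238] [ 1.90367373e+00  2.49900061e+00 -1.29113286e-04] [ 1.87629049 -2.37115229 -0.83192453]
```

View pics/w3.png

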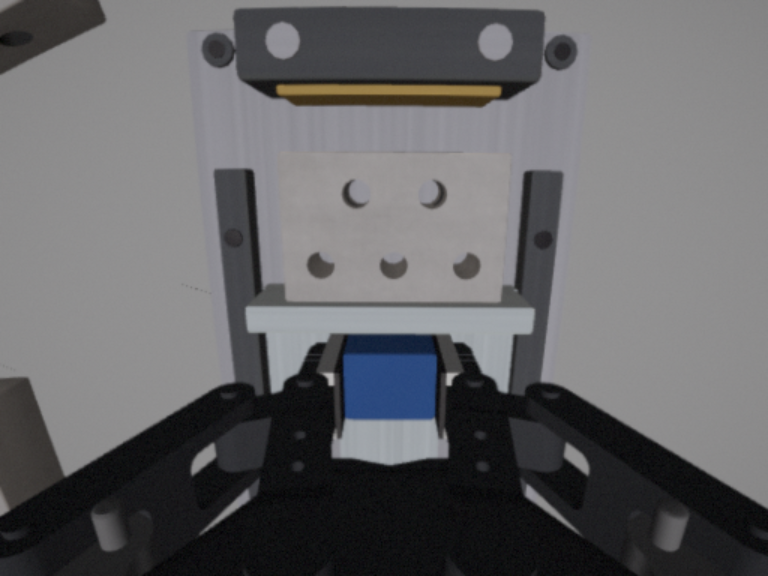

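The block is now pushed by the fence. Its front is at row 152 and the anvil's top edge at row ~96, so about 20 mm is left.

Request:
apply_moves(
  motion=[
    [0,0,0,0.15,0,0,20],
    [0,0,0,0.3,0,0,20],
    [0,0,0,0.45,0,0,20],
    [0,0,0,0.6,0,0,20],
    [0,0,0,0.75,0,0,20],
    [0,0,0,0.9,0,0,20],
    [0,0,0,1.05,0,0,20],
    [0,0,0,1.2,0,0,20],
    [0,0,0,1.3,0,0,20],
    [0,0,0,1.4,0,0,20],
    [0,0,0,1.5,0,0,20],
    [0,0,0,1.55,0,0,20],
  ],
)

```text
t: 5.83
position: [0.5676, 0.1188, 0.0308]
orientation: [1.904, 2.499, -0.0]
force: [1.5, -1.6, -1.4]
finger_gap: 0.0292
grasp_force: 59.3
```

Request:
apply_moves(
  motion=[
    [0,0,0,0.04,0,0,20],
    [0,0,0,0.08,0,0,20],
    [0,0,0,0.12,0,0,20],
    [0,0,0,0.16,0,0,20],
    [0,0,0,0.2,0,0,20],
  ],
)

```text
t: 6.25
position: [0.5671, 0.1203, 0.0308]
orientation: [1.904, 2.499, -0.0]
force: [1.2, -5.2, -1.7]
finger_gap: 0.0291
grasp_force: 59.4
```

Request:
apply_moves(
  motion=[
    [0,0,0,0.04,0,0,20],
    [0,0,0,0.08,0,0,20],
    [0,0,0,0.12,0,0,20],
    [0,0,0,0.15,0,0,20],
  ],
)

```text
t: 6.58
position: [0.5671, 0.1204, 0.0309]
orientation: [1.904, 2.497, -0.001]
force: [3.2, -11.9, -0.6]
finger_gap: 0.029
grasp_force: 59.4
```

Request:
apply_moves(
  motion=[
    [0,0,0,0.04,0,0,20],
    [0,0,0,0.08,0,0,20],
    [0,0,0,0.1,0,0,20],
  ],
)

```text
t: 6.83
position: [0.5671, 0.1204, 0.0309]
orientation: [1.905, 2.495, -0.002]
force: [4.4, -16.0, -1.4]
finger_gap: 0.0291
grasp_force: 59.4
```

Request:
apply_moves(
  motion=[
    [0,0,0,0,0,0,20],
    [0,0,0,0,0,0,20],
    [0,0,0,0,0,0,20],
    [0,0,0,0,0,0,20],
    [0,0,0,0,0,0,20],
    [0,0,0,0,0,0,20],
    [0,0,0,0,0,0,20],
  ],
)

```text
t: 7.42
position: [0.5671, 0.1204, 0.0309]
orientation: [1.905, 2.495, -0.002]
force: [4.6, -15.7, -0.5]
finger_gap: 0.0292
grasp_force: 59.4
```

Request:
apply_moves(
  motion=[
    [0,0,0,-0.08,0,0,20],
    [0,0,0,-0.15,0,0,20],
    [0,0,0,-0.15,0,0,20],
  ],
)

```text
t: 7.67
position: [0.5671, 0.1204, 0.0308]
orientation: [1.904, 2.497, -0.001]
force: [2.1, -7.8, -2.7]
finger_gap: 0.0291
grasp_force: 59.4
```

Request:
apply_moves(
  motion=[
    [0,0,0,0,0,0,50],
    [0,0,0,0,0,0,80],
    [0,0,0,0,0,0,80],
    [0,0,0,0,0,0,80],
    [0,0,0,0,0,0,80],
    [0,0,0,0,0,-3,80],
    [0,0,0,0,0,-6,80],
    [0,0,0,0,0,-9,80],
    [0,0,0,-4,0,-9,80],
    [0,0,0,-8,0,-9,80],
    [0,0,0,-8,0,-9,80],
  ],
)

```text
t: 8.58
position: [0.5896, 0.0369, 0.122]
orientation: [1.91, 2.49, -0.001]
force: [-0.3, -1.6, -1.0]
finger_gap: 0.0685
grasp_force: 0.0
```

Run:
```python
from h import *
s=manip.sense();c=manip.read_camera("wrist");T=wristT(c,s);np.savez("w4.npz",Tw=T,p=s["position"],o=s["orientation"],**c)
im=c["image"];cv2.imwrite("pics/w4.png",cv2.resize(im[...,::-1],(768,576)))
print(s["position"],s["orientation"],s["force"])
```

```text
[0.58957081 0.03690126 0.1220135 ] [ 1.91011588e+00  2.48966526e+00 -7.79775956e-04] [-0.28707345 -1.64831325 -1.0149207 ]
```

View pics/w4.png

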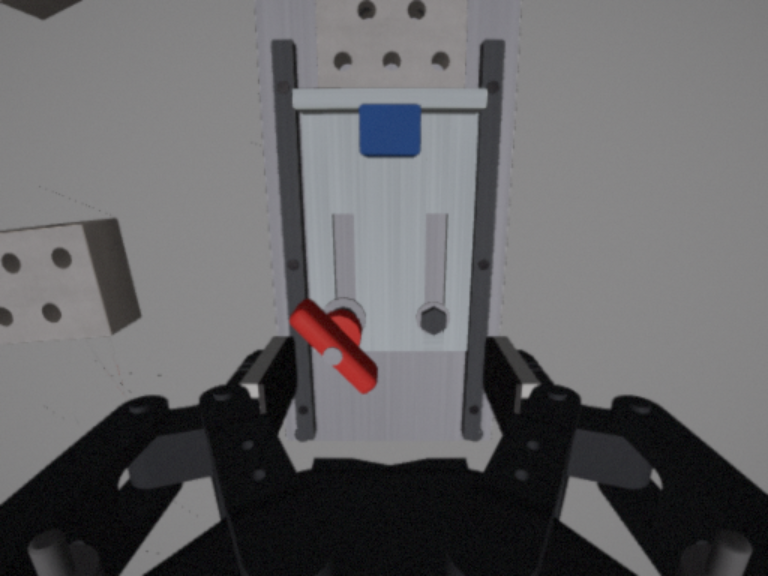

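The bracket still rests on the block (joint at row ~88). The knob's centre screw is at (331,356), with wing ends at about (303,308) and (366,384), and the guide bolt at (433,320).

Run:
```python
from h import *
c=dict(np.load("w4.npz"));T=c["Tw"];Rm=R.from_rotvec(c["o"]).as_matrix();P=c["p"]
q=lambda uv,z:((ray(c,T,np.array(uv)*(2/3)-.17,z)-P)@Rm*100)[:,:2]
b=q([(433,320)],.031)[0];print("bolt",b,"stud expected",b-[0,5.6])
for z in(.064,.070,.076):
    print(z,"ctr",q([(331,356)],z).round(2))
    w=cv2.minAreaRect(max(cv2.findContours(mask(c["image"],(0,150,60),(8,255,255)),0,1)[0],key=cv2.contourArea));
    e=q([(293,307),(367,393),(313,299),(377,379)],z);print(e.round(2).tolist(),np.degrees(np.arctan2(*(e[0]-e[1])[::-1])),np.linalg.norm(e[0]-e[1]), e.mean(0))
print("tool yaw: x",np.degrees(np.arctan2(Rm[1,0],Rm[0,0])))
r=q([(273,42),(297,437),(504,42),(481,437)],.024);print(r.round(2).tolist())
```

```text
bolt [-2.09145625  2.65905886] stud expected [-2.09145625 -2.94094114]
0.064 ctr [[-2.92 -3.15]]
[[-0.13, -5.02], [-5.17, -1.25], [0.31, -3.95], [-4.3, -0.68]] -36.864222520028044 6.292772206184381 [-2.3218329  -2.72503774]
0.07 ctr [[-2.63 -3.05]]
[[0.07, -4.87], [-4.81, -1.21], [0.5, -3.83], [-3.97, -0.66]] -36.86422252002805 6.1047296911907205 [-2.05325306 -2.64298268]
0.076 ctr [[-2.34 -2.96]]
[[0.28, -4.72], [-4.46, -1.17], [0.69, -3.71], [-3.64, -0.64]] -36.86422252002807 5.91668717619706 [-1.78467322 -2.56092762]
tool yaw: x 105.00770171887366
[[13.56, -6.27], [-10.99, -6.41], [13.56, 6.19], [-11.02, 6.33]]
```

Request:
apply_moves(
  motion=[
    [0,0,-6,-1,-1,0,70],
    [0,0,-12,-2,-2,0,70],
    [0,0,-18,-2.2,-2.9,0,70],
    [0,0,-24,-2.2,-2.9,0,70],
    [0,0,-30,-2.2,-2.9,1,70],
    [0,0,-36,-2.2,-2.9,3,70],
    [0,0,-36,-2.2,-2.9,5,70],
    [0,0,-36,-2.2,-2.9,6.5,70],
    [0,0,-36,-2.2,-2.9,6.5,70],
  ],
)

```text
t: 9.38
position: [0.5643, 0.0163, 0.0532]
orientation: [-1.036, -2.962, 0.002]
force: [-0.1, 0.4, -0.4]
finger_gap: 0.0598
grasp_force: 0.0
```

Run:
```python
from h import *
s=manip.sense();c=manip.read_camera("wrist")
im=c["image"];cv2.imwrite("pics/w5.png",cv2.resize(im[...,::-1],(768,576)))
print(s["position"],s["orientation"],s["force"],s["joint_pos"])
```

```text
[0.56426085 0.01625614 0.0532026 ] [-1.03595946e+00 -2.96180732e+00  1.93648388e-03] [-0.13874527  0.40212902 -0.3703971 ] [-0.25533654  0.55426962  0.21921018  1.89673081 -0.17643018  0.71314345
  0.96422425]
```

View pics/w5.png

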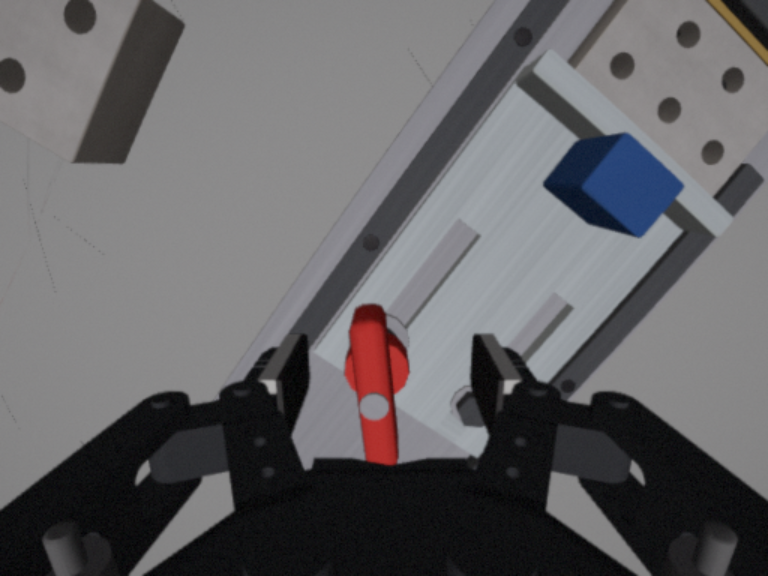

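Run:
```python
from h import *
s=manip.sense();c=manip.read_camera("wrist");T=wristT(c,s);Rm=R.from_rotvec(s["orientation"]).as_matrix()
print(s["position"])
q=lambda uv,z:((ray(c,T,np.array(uv)*(2/3)-.17,z)-s["position"])@Rm*100)[:,:2].round(2).tolist()
print("screw",q([(374,407)],.076),"edges",q([(356,325),(365,460),(384,325),(398,460)],.076),"bolt",q([(473,406)],.031))
```

```text
[0.56504692 0.01615333 0.05481284]
screw [[-1.06, -0.48]] edges [[1.92, -1.02], [-3.21, -0.83], [1.92, -0.13], [-3.21, 0.34]] bolt [[-3.86, 3.92]]
```

Request:
apply_moves(
  motion=[
    [0,0,-3.6,-0.4,-0.3,0,70],
    [0,0,-3.6,-0.8,-0.5,0,70],
    [0,0,-3.6,-0.8,-0.5,0,70],
    [0,0,-3.6,-0.8,-0.5,0,50],
    [0,0,-3.6,-0.8,-0.5,0,30],
    [0,0,-3.6,-0.8,-0.5,0,5],
    [0,0,-3.6,-0.8,-0.5,0,5],
    [0,0,-3.6,-0.8,-0.5,0,5],
    [0,0,-3.6,-0.8,-0.5,0,5],
    [0,0,-3.6,-0.8,-0.5,0,5],
    [0,0,-3.6,-0.8,-0.5,0,5],
  ],
)

```text
t: 10.4
position: [0.5687, 0.0064, 0.0561]
orientation: [-0.945, -2.996, 0.001]
force: [-4.5, -0.7, 8.7]
finger_gap: 0.0104
grasp_force: 58.6
```

Request:
apply_moves(
  motion=[
    [0,0,0,0,0,-0.1,5],
    [0,0,5,0,0,-0.1,5],
    [0,0,10,0,-0.03,-0.1,5],
    [0,0,15,0,-0.04,-0.1,5],
    [0,0,20,0.01,-0.05,-0.1,5],
    [0,0,25,0.01,-0.06,-0.1,5],
    [0,0,30,0.02,-0.08,-0.1,5],
    [0,0,35,0.03,-0.09,-0.1,5],
    [0,0,40,0.04,-0.1,-0.1,5],
    [0,0,40,0.04,-0.1,-0.1,5],
    [0,0,40,0.04,-0.1,-0.1,5],
  ],
)

```text
t: 11.32
position: [0.5682, 0.006, 0.0563]
orientation: [1.912, 2.492, -0.001]
force: [4.9, -2.3, -13.5]
finger_gap: 0.0106
grasp_force: 60.0
```

Request:
apply_moves(
  motion=[
    [0,0,5,0,0,0.1,5],
    [0,0,10,0,-0.02,0.1,5],
    [0,0,15,0,-0.02,0.1,5],
    [0,0,20,0.0,-0.02,0.1,5],
    [0,0,24,0.0,-0.02,0.1,5],
    [0,0,28,0.0,-0.02,0.1,5],
    [0,0,30,0.0,-0.02,0.1,5],
    [0,0,30,0.0,-0.02,0.1,5],
  ],
)

```text
t: 11.98
position: [0.5678, 0.006, 0.0561]
orientation: [-2.494, -1.911, 0.0]
force: [-3.4, -1.5, 7.1]
finger_gap: 0.0107
grasp_force: 62.9
```

Run:
```python
from h import *
s=manip.sense();print(s["torque"],s["force"],s["orientation"],s["joint_pos"])
```

```text
[-0.2904951   0.75322715 -0.0745315 ] [-3.42597384 -1.47754469  7.12029557] [-2.49371659e+00 -1.91053226e+00  4.61195610e-04] [-0.45940696  0.60020926  0.51156285  1.8976919  -0.41725084  0.75069457
  0.02468342]
```

Request:
apply_moves(
  motion=[
    [0,0,3,0,0,-0.05,5],
    [0,0,6,0,0,-0.05,5],
    [0,0,8,0,0,-0.05,5],
    [0,0,8,0,0,-0.05,5],
    [0,0,8,0,0,-0.05,5],
  ],
)

```text
t: 12.4
position: [0.5677, 0.006, 0.0562]
orientation: [-2.617, -1.737, 0.001]
force: [-1.9, -2.2, -0.8]
finger_gap: 0.0107
grasp_force: 65.6
```

Run:
```python
from h import *
s=manip.sense();print(s["torque"],s["force"],s["orientation"],s["joint_pos"])
a=s["orientation"];print(2*np.degrees(np.arctan2(a[1],a[0]))%360)
```

```text
[-0.46122613  0.34716237  0.81015802] [-1.85790227 -2.24869905 -0.81318533] [-2.61748173e+00 -1.73732717e+00  1.07488705e-03] [-0.48452718  0.60851631  0.54551043  1.89859132 -0.44577635  0.75754307
 -0.08699456]
67.14763646566519
```

Request:
apply_moves(
  motion=[
    [0,0,-1,0,0,0,40],
    [0,0,-1,0,0,0,70],
    [0,0,-1,0,0,0,70],
    [0,0,-1,0,0,0,70],
    [0,0,-1,0,0,0,70],
    [0,0,-1,0,0,-3,70],
    [0,0,-1,0,0,-6,70],
    [0,0,-1,0,0,-9,70],
    [0,0,-1,0,0,-12,70],
    [0,0,-1,0,0,-12,70],
    [0,0,-1,0,0,-12,70],
    [0,0,-1,0,0,-12,70],
  ],
)

```text
t: 13.4
position: [0.5677, 0.0062, 0.176]
orientation: [-2.604, -1.757, 0.0]
force: [-0.3, 0.3, 0.0]
finger_gap: 0.0597
grasp_force: 0.0
```

Run:
```python
from h import *
s=manip.sense();c=manip.read_camera("wrist")
im=c["image"];cv2.imwrite("pics/w6.png",cv2.resize(im[...,::-1],(768,576)))
print(s["position"],s["finger_gap"],s["force"],s["t"])
T=wristT(c,s)
m=mask(im,(0,150,60),(8,255,255));r=cv2.minAreaRect(max(cv2.findContours(m,0,1)[0],key=cv2.contourArea));print(r)
```

```text
[0.56773818 0.00622085 0.17597219] 0.059712071315999045 [-0.29120808  0.30525312  0.03347794] 13.4
((259.5, 185.0), (60.0, 23.0), 90.0)
```

View pics/w6.png

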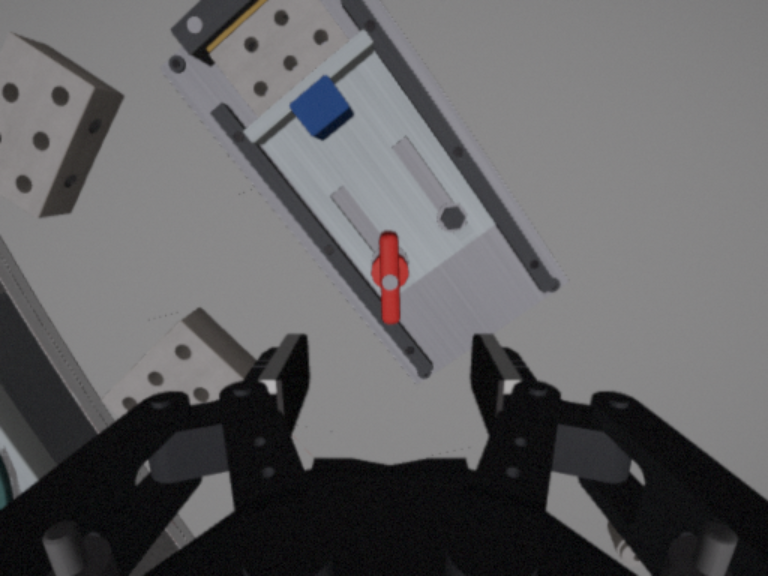

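The wing is in line with the tool at (390,280), about 80° from its loose position. The fence, block and anvil touch with no visible gap, and the gripper is clear. Handing in.

```bash
python3 -c "
from bench import manip;print(manip.sign_off())"
```

```text
the job is handed in; nothing more can be done
None
```

I handed the job in at about 13.4 s, with no verdict returned: the bracket nipped the block against the anvil (about 16 N at the wrist, held over 0.5 s), the knob was turned to what felt like its end stop, the last picture shows bracket, block and anvil still touching, and the gripper is clear.

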